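# Fit the matching radius leaf to a loading pad

### The arm

A 6-joint arm with a two-finger parallel gripper is mounted at the origin on a cart in front of the work surface, level with it; the furniture and walls round the work are solid. World frame = base frame: x ahead of the robot, y to its left, z up, the work surface at z = 0. Lengths are in m, angles in rad, forces in N, time in s.
With the tool pointing down it reaches from about 0.35 to 0.95 m from the base axis. Payload 17.4 kg.
Tool frame: the origin (TCP) lies midway between the tips of the shut fingers; the grasp point (between the pads) lies 19 mm behind it; z points along the fingers, y is the line along which they close (so a half turn about z gives the same grasp; the last joint's range is limited). The gripper opens to 93 mm and grips with 3 to 60 N. Pads are 15 mm wide; open, the fingers measure 128 mm over their backs; the gripper's body (75 mm by 188 mm) begins 65 mm behind the grasp point.
Start: joints at [-1.316, 0.116, 1.442, -0, 1.584, -0.038], TCP at [0.195, -0.646, 0.219] pointing down, gripper open.
Joint ranges: [-2.83, 2.83], [-0.83, 2.19], [0.07, 2.5], [-1.14, 4.28], [0.01, 3], [-2.97, 2.97]. Speed limits (rad/s): [1.89, 1.89, 2.22, 3.14, 3.14, 3.14].

### API

Orientations are given as a unit quaternion [x, y, z, w].
In Python, from bench import r gives the robot as it stands.
- The arm moves only by the tool carry_out, never from a script. Its argument "moves" is a list of rows, each a list of 3 entries, a list of its own where there are three numbers: the shift along the tool's x, y, z in units of 25 mm (1.0 is 25 mm), then the turn, a rotation vector about the tool's x, y, z in units of 5 degrees (1.0 is 5 degrees), then the closure, from 0 (fully open) to 1 (shut). A call has 1 to 12 rows; each row is the pose to reach, as a shift and turn from the pose commanded when the call began, along the tool's axes at that moment; what a row does not reach only later rows make up. A row lasts 1/12 s, in which the tool goes at most 41.7 mm and 7.16 degrees, less where a joint would pass 70% of its speed; a pose out of reach is approached as far as the arm can. A call with a gripper value outside its range is refused whole. The fingers move at their own pace and stop on an object; "force" is the grip in N (left out, the last holds). Time passes only in rows, so rows that repeat a pose let the fingers close. It gives the time, the measured TCP pose, the force, the opening and the grip force at its end, in the units of the state.
- r.observe(): the state, without advancing time (a new reading comes with each control period).
- r.camera(name): name is "scene" or "side" or "wrist"; returns a dict with "pixels" (480x640x3 uint8, blue, green, red), "depth" (480x640 float32, m along the optical axis (not along the pixel's ray), 0 where there is no reading), "mtx" (3x3 intrinsics, pixels), "dist_coeffs" ([k1, k2, p1, p2, k3] as OpenCV has them; the pictures are not rectified), "R" (3x3) and "t" (3): a world point X has camera coordinates R X + t; the wrist camera has in their place "T_tool_cam" (4x4, takes a point from camera to tool coordinates, whose origin is the TCP and whose axes are the flange's). Camera axes: x right, y down, z forward; pixel columns grow to the right and rows downward; lengths in m; the calibration is good to about 2 mm. A picture is of the moment at which its call begins: read the wrist's pose just before it.
- r.job_done(): hands the job in; it is judged then, once.
Trained networks look in a picture, given as the dict that the camera call returned (one of the last four; its "shot" number tells which), for a name from the list of things; names that differ only in an ending like _2 or _b are one class to them, and where a whole thing is asked for, a point or a joint stands for the part that bears it (a point fixed in the world has none). Each returns a list of dicts, best first, with "p" (0 to 1); they miss things now and then, are a little off and sometimes report something else, mostly with a low value. They report only what shows in the picture. A call takes as long as a camera call. They do not tell look-alikes from the thing itself.
- r.masks_of(query, picture): "pixels" (480x640 bool, what is visible of it).
- r.landmark_of(query, picture): "xyz" ([x, y, z] in m, in the coordinates of the camera as it stood for that picture, good to about 4 mm: a listed point, or the origin of a listed thing).
The state is a dict: "time_s": time; "joint_pos": joint angles; "qvel": joint speeds; "joint_torque": joint torques, N m; "tcp_pos": TCP position; "orientation": TCP orientation; "contact_force": force on the tool from outside, world axes, zero at the start; "torque": the same for the moment, N m; "grip_width": finger opening in m; "finger_force": force on a finger pad.
Only numpy, scipy, OpenCV 4.12 (cv2) and the standard library are available. Lean on these libraries where they do the work, as an engineer would, in place of code of your own. Each camera call takes 0.05 s, during which the arm holds its last target. There are 200 camera calls.

### The job

The brass loading pad is clamped on the small grey plate so that the radius of its round rim can be checked. Of the three radius leaves lying about, take the one whose hollow fits the rim, lay it flat on the plate with the hollow pushed snugly against the rim so that it sits without rocking, and let go of it there. Leave the other two leaves where they lie.

Things in the scene. Friction and masses are not known exactly. Their poses are not given: they have to be found in the camera images.
- loading_pad: Brass pad, fixed: flange 59 mm in diameter with an upright rim, narrower boss to 26 mm and dark thumb nut to 38 mm above the origin. Origin: centre of its underside, on top of the plate; z up. It stands in the middle of a light grey plate, 180 x 180 mm, 16 mm thick, fixed on the table (table top 16 mm below the origin).
- leaf_hollow_30: Loose flat dark steel leaf, 6 mm thick, 56 mm wide in y, 0.1 kg, with an upright green grip rib, 36 mm in x, 14 mm in y, 6 to 46 mm above the underside. Origin: underside, below the rib's middle. x from the rib to the working edge, z up; back edge at x = -30 mm. Edge: hollow arc, 30 mm radius, 45 mm wide, deepest at x = 25, horns to x = 35 mm. Fits the pad from all sides: pad axis at x = 55 mm.
- leaf_hollow_15: Loose flat dark steel leaf, 6 mm thick, 56 mm wide in y, 0.1 kg, with an upright green grip rib, 36 mm in x, 14 mm in y, 6 to 46 mm above the underside. Origin: underside, below the rib's middle. x from the rib to the working edge, z up; back edge at x = -30 mm. Working edge: a small hollow arc of 15 mm radius, 26 mm wide, horns to x = 35 mm. It does not fit the pad. To be left alone.
- leaf_round_30: Loose flat dark steel leaf, 6 mm thick, 56 mm wide in y, 0.1 kg, with an upright green grip rib, 36 mm in x, 14 mm in y, 6 to 46 mm above the underside. Origin: underside, below the rib's middle. x from the rib to the working edge, z up; back edge at x = -30 mm. Working edge: a bulging arc of 30 mm radius, foremost point at x = 38 mm. It does not fit the pad. To be left alone.
Things that resemble listed ones, but are neither listed nor needed, are in the scene too. Leave any blue look-alike of the leaf_hollow_30 alone.

How it is judged:
On the way:
1. the 30 mm hollow leaf, down at the plate, bears on the pad's rim with its hollow round it, or is seated there within 2 to 3 mm (((contact force between leaf_hollow_30 and loading_pad above 0.3 N and x of loading_pad in the frame of leaf_hollow_30 between 0.043 and 0.067 m and y of loading_pad in the frame of leaf_hollow_30 between -0.012 and 0.012 m and z of loading_pad in the frame of leaf_hollow_30 between -0.01 and 0.01 m) or (x of loading_pad in the frame of leaf_hollow_30 between 0.05 and 0.0575 m and y of loading_pad in the frame of leaf_hollow_30 between -0.003 and 0.003 m and z of loading_pad in the frame of leaf_hollow_30 between -0.01 and 0.01 m))), for 0.05 s.
At the end, for the whole second after the job is handed in: The 30 mm hollow leaf lies flat on the plate (within 5 mm of its level and 6 degrees), at rest and released, with the centre of its arc within 8 mm of the pad's axis along and across the leaf, having been pushed into touch with the rim (x of loading_pad in the frame of leaf_hollow_30 between 0.047 and 0.063 m and y of loading_pad in the frame of leaf_hollow_30 between -0.008 and 0.008 m and z of loading_pad in the frame of leaf_hollow_30 between -0.005 and 0.005 m and angle between leaf_hollow_30's own z axis and vertical below 0.1 rad and linear speed of leaf_hollow_30 below 0.02 m/s and contact force between the fingers and leaf_hollow_30 below 0.05 N).
It fails at once if the 15 mm hollow leaf is moved more than 40 mm (distance of leaf_hollow_15 from where it was at the start of the episode above 0.04 m).
It fails at once if the bulging leaf is moved more than 40 mm (distance of leaf_round_30 from where it was at the start of the episode above 0.04 m).
It also fails if it takes over 32 s, if anything falls off the work surface, if the arm or the gripper's body presses on something with over 40 N, if the wrist force passes 120 N, or if a joint passes its speed limit or range.

## Working session

There is one attempt and no reset: what is moved stays moved. The work goes in short steps, Python scripts to look and compute and a tool call to move; the robot and the scene stay as the last step left them, time stands still between calls to the robot, and variables do not carry over. Pictures are saved under pics/ and viewed, at most 10 in all, crops included, and the job is handed in when it is done.

Besides the shell and the picture viewer there is one more tool, called after "Emit:" in YAML: its name, and indented under it one key for each argument. carry_out: Moves the arm, as the interface text tells. Its arguments: {"type":"object","properties":{"moves":{"type":"array","items":{"type":"array"}},"force":{"type":"number"}},"required":["moves"]}

```bash
mkdir -p pics; cat > h.py <<'E'
import numpy as np, cv2
from scipy.spatial.transform import Rotation as Ro
from bench import r
def cam(n):
    o=r.observe(); p=r.camera(n)
    if n=="wrist":
        T=np.eye(4);T[:3,:3]=Ro.from_quat(o["orientation"]).as_matrix();T[:3,3]=o["tcp_pos"]
        W=T@np.array(p["T_tool_cam"])
    else:
        W=np.eye(4);W[:3,:3]=np.array(p["R"]).T;W[:3,3]=-W[:3,:3]@np.array(p["t"])
    return p,W
def w(W,x): return W[:3,:3]@np.asarray(x)+W[:3,3]
def cloud(p,W,m):
    v,u=np.nonzero(m&(p["depth"]>0)); z=p["depth"][v,u]
    n=cv2.undistortPoints(np.c_[u,v].astype(np.float32).reshape(-1,1,2),np.array(p["mtx"]),np.array(p["dist_coeffs"])).reshape(-1,2)
    return np.c_[n*z[:,None],z]@W[:3,:3].T+W[:3,3]
E
python3 - <<'E'
from h import *
print(r.observe())
ims=[]
for n in ["scene","side"]:
    p,W=cam(n); cv2.imwrite(f"pics/{n}0.png",p["pixels"])
    for q in ["loading_pad","leaf_hollow_30","leaf_hollow_15","leaf_round_30"]:
        for d in r.landmark_of(q,p)[:4]: print(n,q,round(d["p"],2),w(W,d["xyz"]).round(3))
        for d in r.masks_of(q,p)[:4]:
            v,u=np.nonzero(d["pixels"]); print("  mask",round(d["p"],2),len(u),u.mean().round(),v.mean().round(), np.median(cloud(p,W,d["pixels"]),0).round(3))
E
```

```text
{'time_s': 0.0, 'joint_pos': array([-1.31582519e+00,  1.16476845e-01,  1.44229017e+00,  7.57032889e-06,
        1.58400070e+00, -3.78039146e-02]), 'qvel': array([ 5.85313248e-05,  7.79204008e-04, -5.27609518e-04, -1.19056738e-03,
       -2.27904025e-04, -9.55288674e-04]), 'joint_torque': array([ 3.26400968e-04, -7.21270466e+01, -6.22604227e+01,  7.79241091e-02,
        2.38881883e-02, -9.04414446e-05]), 'tcp_pos': array([ 0.19474867, -0.64607048,  0.21789588]), 'orientation': array([ 9.89304289e-01,  1.45865276e-01, -5.99086341e-05, -5.84483340e-04]), 'contact_force': array([-0.03014529,  0.48236688,  0.21437025]), 'torque': array([ 0.01206452,  0.00655538, -0.00135174]), 'finger_force': 0.0, 'grip_width': 0.09296591860088385}
scene loading_pad 0.65 [0.57  0.031 0.018]
  mask 0.75 552 257.0 263.0 [0.558 0.04  0.029]
scene leaf_hollow_30 0.8 [ 0.416 -0.118  0.005]
scene leaf_hollow_30 0.61 [ 0.471 -0.227  0.001]
  mask 0.95 532 373.0 233.0 [ 0.462 -0.22   0.008]
scene leaf_hollow_15 0.8 [ 0.416 -0.118  0.005]
scene leaf_hollow_15 0.61 [ 0.471 -0.227  0.001]
  mask 0.95 532 373.0 233.0 [ 0.462 -0.22   0.008]
scene leaf_round_30 0.76 [0.468 0.235 0.003]
  mask 0.93 1085 205.0 347.0 [0.461 0.247 0.008]
side loading_pad 0.84 [0.566 0.032 0.016]
  mask 0.62 301 347.0 229.0 [0.561 0.022 0.029]
side leaf_hollow_30 0.92 [ 0.467 -0.228  0.002]
side leaf_hollow_30 0.75 [ 0.453 -0.381  0.002]
side leaf_hollow_30 0.66 [ 0.413 -0.116  0.002]
  mask 0.94 648 337.0 292.0 [ 0.467 -0.234  0.008]
  mask 0.94 547 301.0 270.0 [ 0.408 -0.121  0.009]
  mask 0.93 704 348.0 335.0 [ 0.449 -0.388  0.008]
side leaf_hollow_15 0.92 [ 0.467 -0.228  0.002]
side leaf_hollow_15 0.75 [ 0.453 -0.381  0.002]
side leaf_hollow_15 0.66 [ 0.413 -0.116  0.002]
  mask 0.94 648 337.0 292.0 [ 0.467 -0.234  0.008]
  mask 0.94 547 301.0 270.0 [ 0.408 -0.121  0.009]
  mask 0.93 704 348.0 335.0 [ 0.449 -0.388  0.008]
  mask 0.85 348 296.0 204.0 [0.464 0.234 0.01 ]
```

View pics/scene0.png

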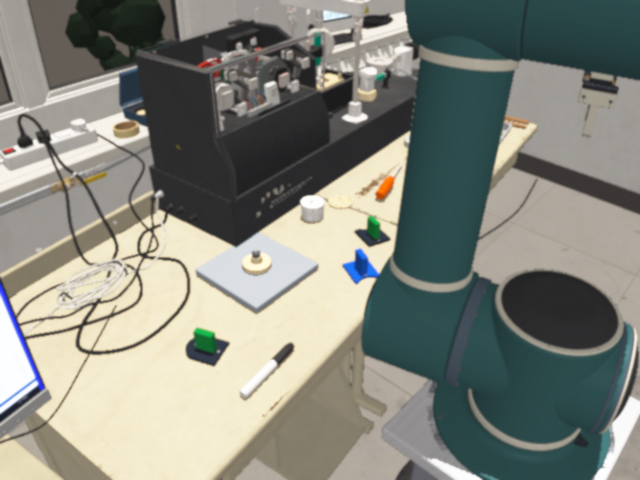

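View pics/side0.png

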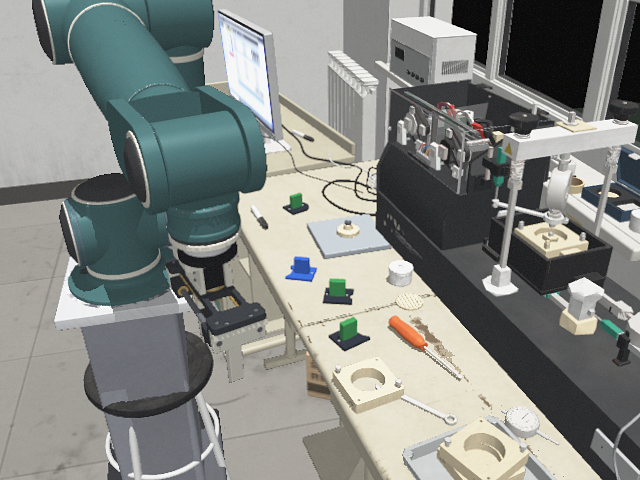

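Scene shows pad on plate near (257,263), green leaves at (373,233) and (205,347), and the blue look-alike at (361,265). The side view shows green leaves at (337,292), (348,335) and (296,204). The last is probably the bulging one. I'll enlarge the side view.

```bash
python3 - <<'E'
from h import *
i=cv2.imread("pics/side0.png")[260:355,280:400]
cv2.imwrite("pics/c1.png",cv2.resize(i,None,fx=6,fy=6,interpolation=cv2.INTER_CUBIC))
o=r.observe();R=Ro.from_quat(o["orientation"]).as_matrix();print(R.round(3))
print(R.T@(np.array([.40,-.33,.36])-o["tcp_pos"])/.025)
print(np.array(r.camera("wrist")["T_tool_cam"]).round(3))
E
```

```text
[[ 0.957  0.289  0.   ]
 [ 0.289 -0.957  0.   ]
 [ 0.     0.    -1.   ]]
[11.50882927 -9.74281767 -5.6530219 ]
[[-0.    -0.971 -0.241  0.066]
 [ 1.     0.    -0.002  0.001]
 [ 0.002 -0.241  0.971 -0.167]
 [ 0.     0.     0.     1.   ]]
```

View pics/c1.png

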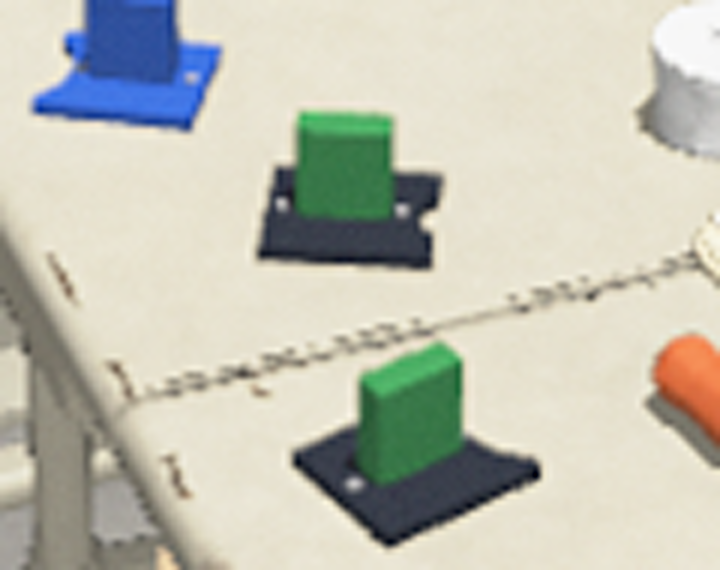

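The leaf at (348,335) in the side view, near y = -0.38, has the wide hollow, so it's the 30 mm leaf. The middle one at (337,292) has the small notch. I'll move the wrist camera above it.

Emit:
carry_out:
  moves:
    - [[1.2,-0.9,-0.5],[0,0,0],0]
    - [[2.4,-1.8,-1],[0,0,0],0]
    - [[3.6,-2.7,-1.5],[0,0,0],0]
    - [[4.8,-3.6,-2],[0,0,0],0]
    - [[6,-4.5,-2.5],[0,0,0],0]
    - [[7.2,-5.4,-3],[0,0,0],0]
    - [[8.4,-6.3,-3.5],[0,0,0],0]
    - [[9.6,-7.2,-4],[0,0,0],0]
    - [[11,-7.7,-4.2],[0,0,0],0]
    - [[12,-8,-4.2],[0,0,0],0]
    - [[12,-8,-4.2],[0,0,0],0]
    - [[12,-8,-4.2],[0,0,0],0]

```text
time_s: 1.95
tcp_pos: [0.4251, -0.3674, 0.3236]
orientation: [0.989, 0.147, -0.0, 0.0]
contact_force: [-0.2, 0.0, -1.4]
grip_width: 0.093
finger_force: 0.0
```

```bash
cat > m.py <<'E'
from h import *
import sys
p,W=cam("wrist"); cv2.imwrite(f"pics/{sys.argv[1]}.png",p["pixels"])
for q in sys.argv[2:]:
    for d in r.landmark_of(q,p)[:4]: print(q,round(d["p"],2),w(W,d["xyz"]).round(4))
    for d in r.masks_of(q,p)[:4]:
        m=d["pixels"]; v,u=np.nonzero(m); print("  mask",round(d["p"],2),len(u),u.mean().round(),v.mean().round())
        # rib: green pixels
        b=p["pixels"].astype(int); g=m&(b[...,1]>b[...,2]+30)&(b[...,1]>b[...,0]+30)
        P=cloud(p,W,g)
        if len(P)<50: continue
        zt=np.percentile(P[:,2],95); T=P[np.abs(P[:,2]-zt)<.004]
        c,s,a=cv2.minAreaRect(((T[:,:2])*1000).astype(np.float32))
        print("  ribtop z",zt.round(4),"rect",np.round(c,1),np.round(s,1),round(a,1),len(T))
        D=cloud(p,W,m&~g); D=D[D[:,2]<zt-.025]
        c,s,a=cv2.minAreaRect((D[:,:2]*1000).astype(np.float32)); print("  plate z",np.median(D[:,2]).round(4),np.round(c,1),np.round(s,1),round(a,1))
E
python3 m.py w1 leaf_hollow_30 leaf_round_30; python3 -c "
from bench import r;o=r.observe();print(o['time_s'],o['tcp_pos'],o['orientation'])"
```

```text
leaf_hollow_30 0.83 [ 0.4703 -0.2263  0.0024]
leaf_hollow_30 0.61 [ 0.4094 -0.1123  0.002 ]
leaf_hollow_30 0.58 [ 0.4556 -0.3763  0.0008]
  mask 0.66 2145 132.0 153.0
2.1 [ 0.42373943 -0.36870287  0.32353042] [ 9.89358492e-01  1.45498309e-01 -1.21552616e-04 -2.69204258e-05]Traceback (most recent call last):
  File "m.py", line 10, in <module>
    P=cloud(p,W,g)
  File "h.py", line 15, in cloud
    n=cv2.undistortPoints(np.c_[u,v].astype(np.float32).reshape(-1,1,2),np.array(p["mtx"]),np.array(p["dist_coeffs"])).reshape(-1,2)
      ~~~~~~~~~~~~~~~~~~~^^^^^^^^^^^^^^^^^^^^^^^^^^^^^^^^^^^^^^^^^^^^^^^^^^^^^^^^^^^^^^^^^^^^^^^^^^^^^^^^^^^^^^^^^^^^^
cv2.error: OpenCV(4.12.0) /io/opencv/modules/calib3d/src/undistort.dispatch.cpp:347: error: (-215:Assertion failed) CV_IS_MAT(_src) && CV_IS_MAT(_dst) && (_src->rows == 1 || _src->cols == 1) && (_dst->rows == 1 || _dst->cols == 1) && _src->cols + _src->rows - 1 == _dst->rows + _dst->cols - 1 && (CV_MAT_TYPE(_src->type) == CV_32FC2 || CV_MAT_TYPE(_src->type) == CV_64FC2) && (CV_MAT_TYPE(_dst->type) == CV_32FC2 || CV_MAT_TYPE(_dst->type) == CV_64FC2) in function 'cvUndistortPointsInternal'
```

View pics/w1.png

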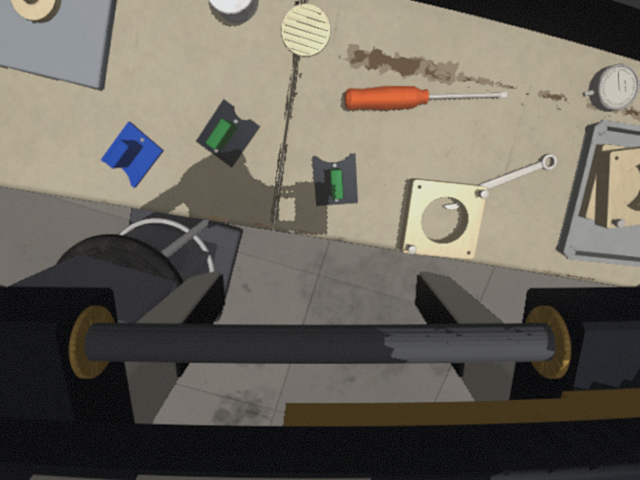

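The wide-hollow leaf is at (335,180) with its hollow pointing up in the image. The small-notch leaf is at (228,132), the blue one at (132,153), and the pad is at top left. Next I'll measure it precisely from the depth.

```bash
cat > m2.py <<'E'
from h import *
import sys
# leaf pose by fitting: green rib top + dark plate near guess
def leaf(p,W,g,zr=None):
    b=p["pixels"].astype(int)
    al=cloud(p,W,np.ones((480,640),bool)); col=b[p["depth"]>0]
    s=np.hypot(al[:,0]-g[0],al[:,1]-g[1])<.055; al=al[s];col=col[s]
    gr=(col[:,1]>col[:,2]+30)&(col[:,1]>col[:,0]+30); P=al[gr]
    zt=np.percentile(P[:,2],90); T=P[np.abs(P[:,2]-zt)<.004]
    c,sz,a=cv2.minAreaRect((T[:,:2]*1000).astype(np.float32))
    print("rib z",zt.round(4),"c",np.round(c,1),np.round(sz,1),round(a,1),len(T))
    base=np.median(al[~gr][:,2]); D=al[(col.max(1)<75)&~gr&(al[:,2]<zt-.03)&(al[:,2]>zt-.05)]
    c,sz,a=cv2.minAreaRect((D[:,:2]*1000).astype(np.float32))
    print("steel z",np.median(D[:,2]).round(4),np.round(c,1),np.round(sz,1),round(a,1),len(D))
def pad(p,W,g):
    al=cloud(p,W,np.ones((480,640),bool)); d=np.hypot(al[:,0]-g[0],al[:,1]-g[1])
    s=al[(d<.08)]; print("plate z",np.median(s[(np.hypot(*(s[:,:2]-g[:2]).T)>.045),2]).round(4))
    f=s[(s[:,2]>.021)&(np.hypot(*(s[:,:2]-g[:2]).T)<.045)]
    c,rr=cv2.minEnclosingCircle((f[:,:2]*1000).astype(np.float32)); print("pad circle",np.round(c,1),round(rr,1),"zs",np.percentile(f[:,2],[5,50,99]).round(4),len(f))
E
python3 - <<'E'
from m2 import *
p,W=cam("wrist"); leaf(p,W,(.4556,-.3763))
p,W=cam("side"); leaf(p,W,(.4556,-.3763)); pad(p,W,np.array((.567,.032)))
for d in r.landmark_of("leaf_hollow_30",p): print(d["p"],w(W,d["xyz"]))
p,W=cam("scene"); pad(p,W,np.array((.567,.032)))
E
```

```text
rib z 0.0478 c [ 454.  -379.7] [35.3 13.3] 21.0 280
steel z 0.0068 [ 444.1 -368.7] [53.5 27.9] 8.4 442
rib z 0.0464 c [ 451.8 -382.7] [34.3 14.5] 20.0 78
steel z 0.006 [ 452.9 -380.2] [64.4 61.4] 22.0 233
plate z 0.0167
pad circle [564.6  29.6] 32.7 zs [0.0227 0.0296 0.0523] 262
0.91 [ 0.46825652 -0.22836395  0.00322752]
0.66 [ 4.10739943e-01 -1.15016550e-01 -2.46723368e-04]
0.56 [ 0.45280255 -0.37840397  0.00366025]
plate z 0.0169
pad circle [566.3  33. ] 31.6 zs [0.0232 0.0297 0.0534] 512
```

Emit:
carry_out:
  moves:
    - [[0.4,0.3,1.3],[0,0,-0.4],0]
    - [[0.8,0.6,2.6],[0,0,-0.8],0]
    - [[1,0.8,4],[0,0,-0.8],0]
    - [[1,0.8,5.4],[0,0,-0.8],0]
    - [[1,0.8,6.8],[0,0,-0.8],0]
    - [[1,0.8,8.2],[0,0,-0.8],0]
    - [[1,0.8,9.4],[0,0,-0.8],0]
    - [[1,0.8,10.4],[0,0,-0.8],0]
    - [[1,0.8,11.3],[0,0,-0.8],0]
    - [[1,0.8,12],[0,0,-0.8],0]
    - [[1,0.8,12.3],[0,0,-0.8],0]
    - [[1,0.8,12.3],[0,0,-0.8],0]

```text
time_s: 3.3
tcp_pos: [0.4531, -0.3798, 0.0145]
orientation: [0.984, 0.18, -0.001, -0.001]
contact_force: [0.1, -0.1, -0.6]
grip_width: 0.0925
finger_force: 0.0
```

Emit:
carry_out:
  moves:
    - [[0,0,0],[0,0,0],0.5]
    - [[0,0,0],[0,0,0],0.8]
    - [[0,0,0],[0,0,0],1]
    - [[0,0,0],[0,0,0],1]
    - [[0,0,0],[0,0,0],1]
    - [[0,0,0],[0,0,0],1]
    - [[0,0,0],[0,0,0],1]
    - [[0,0,0],[0,0,0],1]
    - [[0,0,0],[0,0,0],1]
    - [[0,0,0],[0,0,0],1]
  force: 25

```text
time_s: 4.13
tcp_pos: [0.454, -0.3801, 0.0161]
orientation: [0.984, 0.18, -0.0, -0.0]
contact_force: [-0.9, -0.0, 0.6]
grip_width: 0.0308
finger_force: 0.0
```

Emit:
carry_out:
  moves:
    - [[0,0,0],[0,0,0],1]
    - [[0,0,0],[0,0,0],1]
    - [[0,0,0],[0,0,0],1]
    - [[0,0,0],[0,0,0],1]
    - [[0,0,0],[0,0,0],1]
    - [[0,0,-1],[0,0,0],1]
    - [[0,0,-2],[0,0,0],1]
    - [[0,0,-3.5],[0,0,0],1]
    - [[0,0,-5],[0,0,0],1]
    - [[0,0,-6],[0,0,0],1]
    - [[0,0,-6],[0,0,0],1]
    - [[0,0,-6],[0,0,0],1]

```text
time_s: 5.13
tcp_pos: [0.4544, -0.3805, 0.1674]
orientation: [0.984, 0.18, 0.001, 0.001]
contact_force: [-0.2, 0.2, -1.8]
grip_width: 0.0139
finger_force: 25.0
```

```bash
python3 - <<'E'
from m2 import *
o=r.observe(); print(o)
p,W=cam("side"); leaf(p,W,o["tcp_pos"]); cv2.imwrite("pics/s2.png",p["pixels"][100:460,150:550])
for d in r.landmark_of("leaf_hollow_30",p): print(round(d["p"],2),w(W,d["xyz"]).round(3))
for k in range(2):
  p,W=cam("wrist"); pad(p,W,np.array((.566,.031)))
  for d in r.landmark_of("loading_pad",p)[:1]: print(round(d["p"],2),w(W,d["xyz"]).round(4))
R=Ro.from_quat(o["orientation"]).as_matrix()
c=np.cos(np.radians(15));s=np.sin(np.radians(15))
t=np.array([.566-.075*c,.031-.075*s,o["tcp_pos"][2]]); print(t,R.T@(t-o["tcp_pos"])/.025)
E
```

```text
{'time_s': 5.1333, 'joint_pos': array([-7.40103263e-01, -4.61726649e-02,  1.69098813e+00,  7.51217331e-06,
        1.49434616e+00,  4.68084180e-01]), 'qvel': array([ 1.07668339e-03,  2.90603137e-02,  4.83329128e-02,  1.53365087e-04,
       -1.35132034e-02, -5.50688790e-05]), 'joint_torque': array([ 3.01412365e-02, -6.25356746e+01, -6.67735505e+01,  8.47751484e-02,
        3.08523495e-01,  6.88432610e-04]), 'tcp_pos': array([ 0.45440298, -0.38045941,  0.16740469]), 'orientation': array([9.83608646e-01, 1.80312377e-01, 7.38005911e-04, 9.65838333e-04]), 'contact_force': array([-0.19489808,  0.17971944, -1.75412655]), 'torque': array([ 0.03470014, -0.03117204,  0.03842438]), 'finger_force': 24.9957212805748, 'grip_width': 0.013852995232299294}
rib z 0.1969 c [ 443.3 -386.1] [17.8 11.8] 23.2 32
steel z 0.1571 [ 454.9 -381.3] [66.6 58.2] 20.5 325
0.9 [ 0.412 -0.116  0.001]
0.68 [ 0.458 -0.38   0.155]
0.67 [ 0.467 -0.228  0.004]
plate z nan
  return _methods._mean(a, axis=axis, dtype=dtype,
  ret = ret.dtype.type(ret / rcount)
Traceback (most recent call last):
  File "m2.py", line 19, in pad
    c,rr=cv2.minEnclosingCircle((f[:,:2]*1000).astype(np.float32)); print("pad circle",np.round(c,1),round(rr,1),"zs",np.percentile(f[:,2],[5,50,99]).round(4),len(f))
                                                                                                                      ~~~~~~~~~~~~~^^^^^^^^^^^^^^^^^^
IndexError: index -1 is out of bounds for axis 0 with size 0
```

View pics/s2.png

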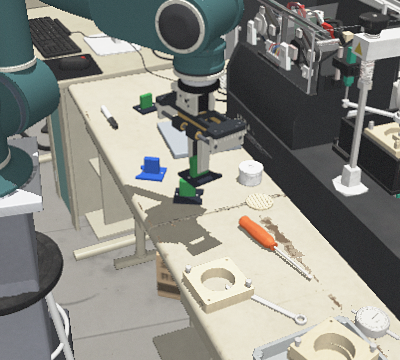

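The leaf is held, level and clear. Transit to a spot 25 mm short of the rim, turning slightly to square up with the plate.

Emit:
carry_out:
  moves:
    - [[0.3,-0.6,0],[0,0,0.1],1]
    - [[0.9,-1.8,0],[0,0,0.3],1]
    - [[1.6,-3.2,0],[0,0,0.5],1]
    - [[2.3,-4.7,0],[0,0,0.7],1]
    - [[3,-6.2,0],[0,0,0.9],1]
    - [[3.7,-7.7,0],[0,0,1.1],1]
    - [[4.4,-9.2,0],[0,0,1.3],1]
    - [[5.1,-10.6,0],[0,0,1.5],1]
    - [[5.8,-12,0],[0,0,1.5],1]
    - [[6.4,-13.3,0],[0,0,1.5],1]
    - [[6.8,-14.2,0],[0,0,1.5],1]
    - [[6.8,-14.2,0],[0,0,1.5],1]

```text
time_s: 6.28
tcp_pos: [0.4865, 0.0158, 0.1647]
orientation: [0.993, 0.117, -0.001, -0.001]
contact_force: [0.1, -0.4, -1.6]
grip_width: 0.0139
finger_force: 25.0
```

```bash
python3 - <<'E'
from m2 import *
o=r.observe(); R=Ro.from_quat(o["orientation"]).as_matrix();print(o["time_s"],o["tcp_pos"],R[:,0])
for n in ["wrist","side","scene"]:
  p,W=cam(n)
  if n!="side": cv2.imwrite(f"pics/{n}3.png",p["pixels"])
  try: pad(p,W,np.array((.566,.031)))
  except Exception as e: print(n,"fail")
  for d in r.landmark_of("loading_pad",p)[:1]: print(n,round(d["p"],2),w(W,d["xyz"]).round(4))
  try: leaf(p,W,o["tcp_pos"])
  except Exception as e: print(n,"fail")
E
```

```text
6.2833 [0.48650675 0.01575523 0.16466134] [ 0.9724828   0.23296761 -0.00181529]
plate z 0.2727
pad circle [559.  29.] 37.7 zs [0.0278 0.0292 0.0543] 4421
wrist 0.63 [0.5669 0.0321 0.015 ]
rib z 0.196 c [493.8  17.2] [21.9 13. ] 13.0 1539
steel z 0.1553 [501.7  19.4] [39.5 55.8] 13.3 4851
plate z 0.0182
pad circle [557.4  33.2] 36.5 zs [0.0226 0.0295 0.0524] 268
rib z 0.1909 c [472.7   6. ] [ 7.9 12. ] 4.9 13
steel z 0.1552 [482.4  10.3] [68.7 58.7] 18.8 165
plate z 0.0177
pad circle [558.6  32.8] 37.0 zs [0.0229 0.0296 0.0539] 514
scene 0.61 [0.5661 0.0328 0.0173]
rib z 0.1956 c [474.8   9.7] [10.7 18.3] 44.8 35
steel z 0.1558 [488.7  15.6] [65.5 55.3] 14.2 359
```

View pics/wrist3.png

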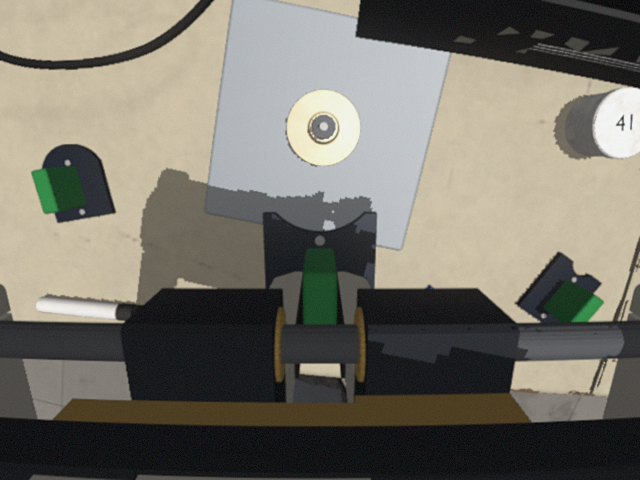

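The wrist view shows the held leaf's hollow (centre 320,228) facing the brass pad (323,127). They're almost in line. I'll compute the exact remaining shift.

```bash
python3 - <<'E'
from m2 import *
o=r.observe(); R=Ro.from_quat(o["orientation"]).as_matrix();t=o["tcp_pos"]
print(o["time_s"],t)
p,W=cam("wrist"); b=p["pixels"].astype(int)
A=cloud(p,W,np.ones((480,640),bool)); col=b[p["depth"]>0]
f=A[(np.abs(A[:,2]-.0292)<.002)&(np.hypot(A[:,0]-.566,A[:,1]-.032)<.036)&(col.max(1)>100)]
c,rr=cv2.minEnclosingCircle((f[:,:2]*1000).astype(np.float32)); print("pad",c,rr,np.median(f[:,2]))
c2=f[:,:2].mean(0); print("centroid",c2)
T=(np.r_[np.array(c)/1000,t[2]]-t)@R; print("pad in tool mm",T*1000)
L=(A-t)@R; D=L[(np.abs(A[:,2]-.1555)<.004)&(col.max(1)<90)&(np.abs(L[:,1])<.04)&(L[:,0]>.0)&(L[:,0]<.05)]
print("leaf y range",np.percentile(D[:,1],[0.5,99.5])*1000,"x max by side",np.percentile(D[D[:,1]>.024,0],97)*1000,np.percentile(D[D[:,1]<-.024,0],97)*1000,"hollow bottom",np.percentile(D[np.abs(D[:,1])<.003,0],97)*1000)
s=A[(np.hypot(A[:,0]-.566,A[:,1]-.032)>.04)&(np.hypot(A[:,0]-.566,A[:,1]-.032)<.06)&(A[:,2]<.03)]; print("plate z",np.median(s[:,2]))
E
```

```text
6.5833 [0.4869419  0.01109952 0.16572033]
pad (566.7385864257812, 32.3760986328125) 29.531635284423828 0.0290850608293981
centroid [0.56709534 0.03243028]
pad in tool mm [ 8.25468255e+01 -2.49439814e+00 -5.59483213e-02]
leaf y range [-27.65003474  27.59273173] x max by side 35.00332906738252 34.813628677313396 hollow bottom 25.516134672990873
plate z 0.016654654664545798
```

Emit:
carry_out:
  moves:
    - [[0,-0.1,1],[0,0,0],1]
    - [[0,-0.1,2.2],[0,0,0],1]
    - [[0,-0.1,3.4],[0,0,0],1]
    - [[0,-0.1,4.3],[0,0,0],1]
    - [[0,-0.1,4.9],[0,0,0],1]
    - [[0,-0.1,5.2],[0,0,0],1]
    - [[0.2,-0.1,5.25],[0,0,0],1]
    - [[0.4,-0.1,5.25],[0,0,0],1]
    - [[0.6,-0.1,5.25],[0,0,0],1]
    - [[0.8,-0.1,5.25],[0,0,0],1]
    - [[0.9,-0.1,5.25],[0,0,0],1]
    - [[0.9,-0.1,5.25],[0,0,0],1]

```text
time_s: 7.63
tcp_pos: [0.5092, 0.0198, 0.0355]
orientation: [0.993, 0.116, 0.0, 0.0]
contact_force: [-0.2, -0.7, -1.2]
grip_width: 0.0143
finger_force: 25.0
```

```bash
python3 - <<'E'
from m2 import *
o=r.observe(); R=Ro.from_quat(o["orientation"]).as_matrix();t=o["tcp_pos"]
print(o["time_s"],t,o["contact_force"])
print((np.array([.5667,.0324,t[2]])-t)@R*1000)
p,W=cam("wrist"); cv2.imwrite("pics/w4.png",p["pixels"])
E
```

```text
7.6333 [0.50921807 0.01984018 0.03547098] [-0.20208579 -0.71814366 -1.24931087]
[5.88297832e+01 9.87602243e-01 4.65622000e-02]
```

View pics/w4.png

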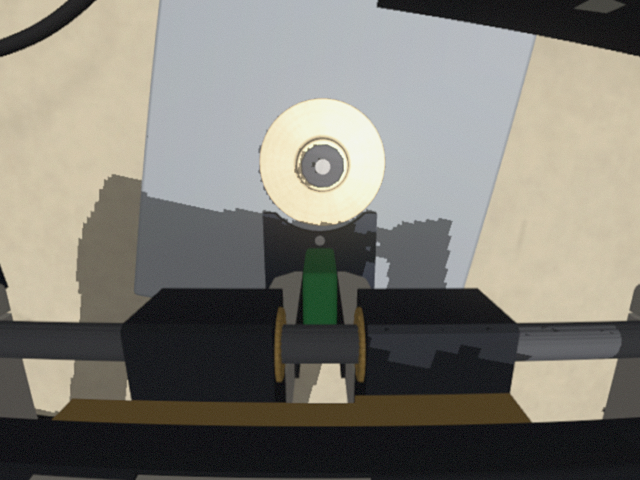

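The pad (322,162) sits centred ahead of the hollow (320,225) with a few mm still to go. I'll lower to the plate and push gently.

Emit:
carry_out:
  moves:
    - [[0,0,0.06],[0,0,0],1]
    - [[0.05,0.02,0.12],[0,0,0],1]
    - [[0.1,0.02,0.12],[0,0,0],1]
    - [[0.14,0.02,0.12],[0,0,0],1]
    - [[0.18,0.02,0.12],[0,0,0],1]
    - [[0.21,0.02,0.12],[0,0,0],1]
    - [[0.21,0.02,0.12],[0,0,0],1]
    - [[0.21,0.02,0.12],[0,0,0],1]

```text
time_s: 8.35
tcp_pos: [0.5135, 0.0203, 0.0321]
orientation: [0.993, 0.116, -0.0, 0.0]
contact_force: [-4.2, -1.1, 5.7]
grip_width: 0.0138
finger_force: 25.0
```

Emit:
carry_out:
  moves:
    - [[0.04,0,-0.04],[0,0,0],1]
    - [[0.07,0,-0.04],[0,0,0],1]
    - [[0.1,0,-0.04],[0,0,0],1]
    - [[0.1,0,-0.04],[0,0,0],1]
    - [[0.1,0,-0.04],[0,0,0],1]

```text
time_s: 8.77
tcp_pos: [0.5141, 0.0205, 0.0323]
orientation: [0.993, 0.116, -0.003, 0.0]
contact_force: [-19.4, -4.7, 9.6]
grip_width: 0.0142
finger_force: 25.0
```

Firm contact (about 20 N). Now I'll ease off, open and rise.

Emit:
carry_out:
  moves:
    - [[-0.05,0,-0.01],[0,0,0],1]
    - [[-0.09,0,-0.02],[0,0,0],1]
    - [[-0.09,0,-0.02],[0,0,0],1]
    - [[-0.09,0,-0.02],[0,0,0],0.75]
    - [[-0.09,0,-0.02],[0,0,0],0.7]
    - [[-0.09,0,-0.02],[0,0,0],0.6]
    - [[-0.09,0,-0.02],[0,0,0],0.5]
    - [[-0.09,0,-0.02],[0,0,0],0.5]
    - [[-0.09,0,-0.02],[0,0,0],0.5]
    - [[-0.09,0,-0.02],[0,0,0],0.5]
  force: 5

```text
time_s: 9.6
tcp_pos: [0.5139, 0.0205, 0.0334]
orientation: [0.993, 0.116, 0.0, -0.0]
contact_force: [0.9, 0.2, 0.5]
grip_width: 0.0459
finger_force: 0.0
```

Emit:
carry_out:
  moves:
    - [[0,0,-0.3],[0,0,0],0.5]
    - [[0,0,-0.8],[0,0,0],0.5]
    - [[0,0,-1.5],[0,0,0],0.5]
    - [[0,0,-2.5],[0,0,0],0.5]
    - [[0,0,-3.5],[0,0,0],0.5]
    - [[0,0,-4.5],[0,0,0],0.5]
    - [[0,0,-5],[0,0,0],0.5]
    - [[0,0,-5],[0,0,0],0.5]

```text
time_s: 10.27
tcp_pos: [0.515, 0.0204, 0.1623]
orientation: [0.993, 0.116, 0.003, 0.0]
contact_force: [0.2, -0.2, 0.3]
grip_width: 0.0466
finger_force: 0.0
```

```bash
python3 - <<'E'
from m2 import *
o=r.observe();print(o["time_s"],o["tcp_pos"],o["grip_width"],o["contact_force"])
p,W=cam("wrist"); cv2.imwrite("pics/w5.png",p["pixels"])
leaf(p,W,(.5135,.0203))
b=p["pixels"].astype(int);A=cloud(p,W,np.ones((480,640),bool)); col=b[p["depth"]>0]
f=A[(np.abs(A[:,2]-.0292)<.002)&(np.hypot(A[:,0]-.566,A[:,1]-.032)<.036)&(col.max(1)>100)]
print(cv2.minEnclosingCircle((f[:,:2]*1000).astype(np.float32)))
E
```

```text
10.2667 [0.51501365 0.02044759 0.16229033] 0.04662342219876155 [ 0.17842102 -0.17837627  0.2539099 ]
rib z 0.0636 c [513.3  20.2] [31.7 10.6] 12.9 116
steel z 0.0228 [514.3  20.7] [67.6 57.5] 12.8 3085
((566.7529907226562, 32.37133026123047), 29.611406326293945)
```

View pics/w5.png

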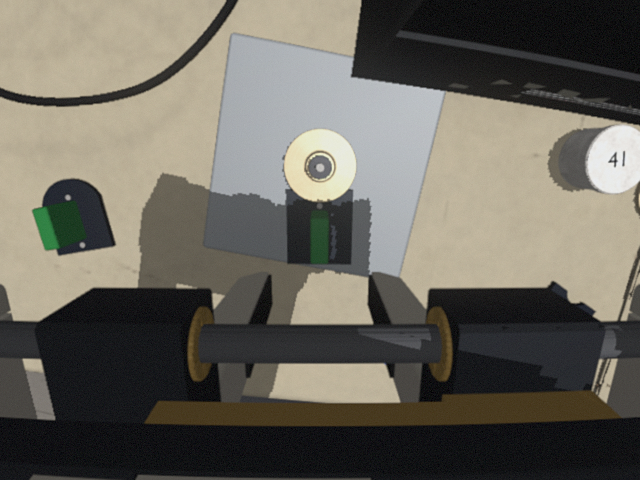

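The leaf (320,225) lies flat on the plate with its hollow round the rim of the pad (320,165), and the fingers are clear. Handing in.

```bash
python3 -c "
from bench import r; print(r.job_done())"
```

```text
the job is handed in; nothing more can be done
None
```

The 30 mm hollow leaf lies flat on the plate, pushed snugly against the pad's rim and released; I left the other leaves alone and handed the job in at about 10.3 s (no verdict came back).

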